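# Bring the syringe pump's pusher up to the plunger

### The job

Make the syringe pump ready: swing the red cam lever on the pusher block fully over towards the front panel, to the cam's low point, so that the half-nut lets go of the lead screw, and only then push the block along its rods until it just rests against the end of the plunger, without driving the plunger in. Then swing the lever fully back to lock the block there. Use only gentle pushes of the fingertips, grip and lift nothing, and leave the things standing around the pump where they are.

Things in the scene. Friction and masses are not known exactly. Their poses are not given: they have to be found in the camera images.
- pump: Bench syringe pump, cream housing fixed to the bench. Origin on the bench under the lead screw; x points to its back (the sloping panel with display is at the front, -x), y along the rods from the pusher's free end towards the syringe, z up. Housing x -115 to 85, y +-175 mm; deck 75 mm up. End block of the rods (y -175 to -160, x +-50 mm) 109 mm high. Clamp knob at y 84 mm reaches 160 mm up.
- pusher (a joint): Travel of the aluminium pusher block along the rods, m, 0 to 0.11; grows towards the syringe (+y of the pump). Block 90 (x) x 60 (y) mm, top 150 mm above the bench. With the lever locked the half-nut's teeth sit in the lead screw's 6 mm thread and hold the block, apart from up to 4 mm of play; with the lever free it slides with about 3 N and stays where it is left. More than 30 N would strain it.
- pusher_front (a point): Centre of the block's front face, the one that meets the plunger, 130 mm above the bench. Axes as the pump's: the gap to the plunger is measured along y.
- pusher_back (a point): Centre of the block's outer face (the -y side, black pad), 60 mm behind the front face, 130 mm above the bench: push here, towards the syringe. The flat face reaches 45 mm to either side in x and from 113 to 150 mm above the bench.
- cam_lever (a joint): Angle of the cam lever, rad. 0 = high point, locked: it leans 25 deg from upright to +x of the pump (back). 0.90 = low point, free, at its stop: it leans about 27 deg to -x (front). Swings in the pump's x-z plane, upright at 0.44; about 0.15 N m turns it, it stays where it is left. Above 0.75 the half-nut is clear of the screw, below 0.2 it is locked. Starts at 0 to 0.1.
- lever_pivot (a point): Pivot of the cam lever, 172 mm above the bench, in the middle of the block's x, 15 mm behind the front face and 45 mm before the outer face. The clevis around it is 24 mm in x, 25 mm in y and reaches 183 mm above the bench. The lever is locked or freed by pushing its upper half along x.
- lever_tip (a point): Rounded tip of the red lever, 60 mm from the pivot; the lever is 8 mm thick (14 mm at the tip) and 12 to 14 mm wide in y.
- plunger (a joint): How far the plunger has been pushed into the barrel, m, 0 to 0.05; starts at 0 to 0.035, resists with about 10 N and does not spring back.
- plunger_end (a point): Centre of the end face (towards -y) of the plunger's round white flange, 32 mm across, 130 mm above the bench, on the line of pusher_front. At the start 30 to 95 mm of clear space lie between the two.
- bottle: Loose amber bottle with black cap, 48 mm across, 95 mm high; origin under its middle. A bystander.
- pot: Loose white specimen pot with red lid, 45 mm across, 56 mm high; origin under its middle. A bystander.
- dish: Loose white petri dish with lid, 91 mm across, 16 mm high; origin under its middle. A bystander.
- marker: Loose yellow and black marker pen lying on the bench, 130 mm long, 14 mm thick; origin under it, near its middle. A bystander.

How it is judged:
By the outcome, as a careful person would: the job done as asked, in the order asked, and still so for the second after the job is handed in, with the robot touching nothing.
It also fails if it takes over 59 s, if anything falls off the work surface, if the arm or the gripper's body presses on something with over 40 N, if the wrist force passes 120 N, or if a joint passes its speed limit or range.

### The arm

A 6-joint arm with a two-finger parallel gripper is mounted at the origin on the work surface. World frame = base frame: x ahead of the robot, y to its left, z up, the work surface at z = 0. Lengths are in m, angles in degrees, forces in N, time in s.
With the tool pointing down it reaches from about 0.35 to 0.875 m from the base axis. Payload 4.2 kg.
Tool frame: the origin (TCP) lies on the centre line of the jaws, within the pads' length; the fingertips stand 25 mm ahead of it and the grasp point (between the pads) lies 6 mm ahead of it; z points along the fingers, y is the line along which they close (so a half turn about z gives the same grasp; the last joint's range is limited). The gripper opens to 87 mm and grips with 3 to 60 N. Pads are 19 mm wide; open, the fingers measure 117 mm over their backs; the gripper's body (75 mm by 190 mm) begins 51 mm behind the grasp point.
Start: joints at [91.077, 22.042, 0.453, 0, -68.411, -14.817], TCP at [0.148, 0.607, 0.248] pointing down, gripper open.
Joint ranges: [-179.83, 179.83], [-69.29, 118.12], [-61.27, 80.66], [-181.25, 117.63], [-171.15, -9.14], [-177.46, 177.46]. Speed limits (degrees/s): [159.86, 159.86, 180, 180, 180, 180].

### API

Orientations are given as a 3x3 rotation matrix whose columns are the frame's x, y, z axes.
In Python, from station import r gives the robot as it stands.
- The arm moves only by the tool move_arm, never from a script. Its argument "series" is a list of rows, each an object with "grip": the opening, from 0 (shut) to 1 (fully open); "xyz": the shift along the tool's x, y, z in mm, a list of three; "angular": the turn, a rotation vector about the tool's x, y, z in rad, a list of three. A call has 1 to 10 rows; each row is the pose to reach, as a shift and turn from the pose commanded when the call began, along the tool's axes at that moment; what a row does not reach only later rows make up. A row lasts 1/10 s, in which the tool goes at most 50 mm and 8.59 degrees, less where a joint would pass 70% of its speed; a pose out of reach is approached as far as the arm can. A call with a gripper value outside its range is refused whole. The fingers move at their own pace and stop on an object; the grip force is fixed at half the most. Time passes only in rows, so rows that repeat a pose let the fingers close. It gives the time, the measured TCP pose, the force, the opening and the grip force at its end, in the units of the state.
- r.sense(): the state, without advancing time (a new reading comes with each control period).
- r.capture(name): name is "side" or "top"; returns a dict with "img" (480x640x3 uint8, red, green, blue), "camera_matrix" (3x3 intrinsics, pixels), "k1" (the pictures are not rectified: a ray, as slopes to the right and down, at radius r is drawn at 1 + k1 r^2 times it, then the intrinsics apply), "rvec" (rotation vector, rad) and "tvec" (3), from world to camera coordinates, as OpenCV has them. Camera axes: x right, y down, z forward; pixel columns grow to the right and rows downward; lengths in m; the calibration is good to about 2 mm. A picture is of the moment at which its call begins. There is no depth.
- r.finish_job(): hands the job in; it is judged then, once.
The state is a dict: "time_s": time; "joints": joint angles; "joint_velocities": joint speeds; "effort": joint torques, N m; "tcp_pos": TCP position; "ee_rot": TCP orientation; "wrist_force": force on the tool from outside, world axes, zero at the start; "moment": the same for the moment, N m; "gripper_width": opening from 0.0 (shut) to 1.0 (fully open); "gripper_force": force on a finger pad.
Only numpy, scipy, OpenCV 4.12 (cv2) and the standard library are available. Lean on these libraries where they do the work, as an engineer would, in place of code of your own. Each camera call takes 0.05 s, during which the arm holds its last target. There are 200 camera calls.

## Working session

There is one attempt and no reset: what is moved stays moved. The work goes in short steps, Python scripts to look and compute and a tool call to move; the robot and the scene stay as the last step left them, time stands still between calls to the robot, and variables do not carry over. Pictures are saved under pics/ and viewed, at most 13 in all, crops included, and the job is handed in when it is done.

Besides the shell and the picture viewer there is one more tool, called after "Call:" by a JSON object that holds its "op" and its "data". move_arm: Moves the arm, as the interface text tells. Its arguments: {"type":"object","properties":{"series":{"type":"array"}},"required":["series"]}

```bash
mkdir -p pics; ls; python3 - <<'E'
from station import r
import cv2,numpy as np
for n in("side","top"):
    c=r.capture(n); cv2.imwrite(f"pics/{n}0.png",c["img"][:,:,::-1])
    R=cv2.Rodrigues(np.array(c["rvec"],float))[0]
    print(n,np.round(-R.T@np.ravel(c["tvec"]),3),c["k1"],np.round(R,2).tolist(),np.round(c["camera_matrix"],1).tolist())
s=r.sense();print(s["time_s"],np.round(s["tcp_pos"],4),np.round(s["ee_rot"],3).tolist(),s["wrist_force"])
E
```

```text
pics
side [ 0.359 -0.644  0.912] -0.14679263808500614 [[0.96, -0.28, -0.0], [-0.21, -0.71, -0.67], [0.19, 0.64, -0.74]] [[526.9, 0.0, 327.4], [0.0, 526.9, 240.5], [0.0, 0.0, 1.0]]
top [0.394 0.018 0.977] 0.03313995388750966 [[-0.02, -1.0, -0.02], [-0.98, 0.03, -0.19], [0.19, 0.02, -0.98]] [[487.2, 0.0, 323.7], [0.0, 487.2, 235.9], [0.0, 0.0, 1.0]]
0.1 [0.1483 0.6066 0.2466] [[0.971, -0.238, -0.0], [-0.238, -0.971, -0.002], [0.0, 0.002, -1.0]] [ 0.06599522 -0.53903527  0.24660957]
```

View pics/side0.png

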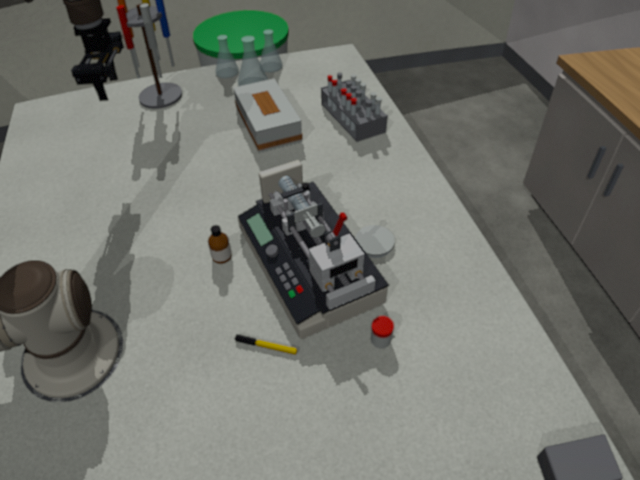

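View pics/top0.png

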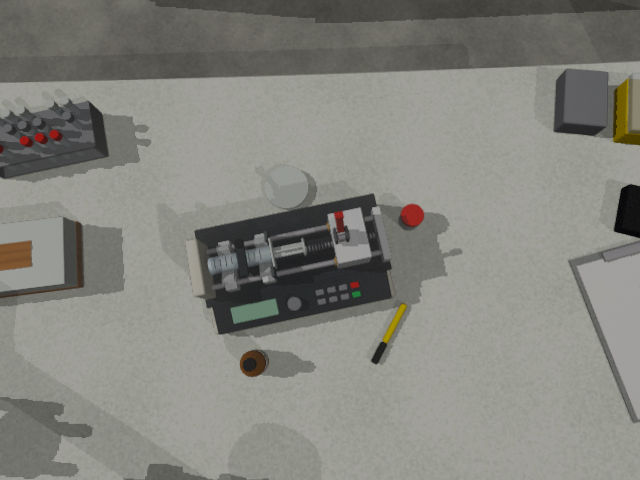

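```bash
python3 - <<'E'
import cv2
a=cv2.imread("pics/top0.png")[185:335,240:400]; cv2.imwrite("pics/topc.png",cv2.resize(a,None,fx=4,fy=4,interpolation=cv2.INTER_CUBIC)[:600])
a=cv2.imread("pics/side0.png")[170:320,240:400]; cv2.imwrite("pics/sidec.png",cv2.resize(a,None,fx=4,fy=4,interpolation=cv2.INTER_CUBIC)[:600])
E
```

```text
(no output)
```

View pics/topc.png

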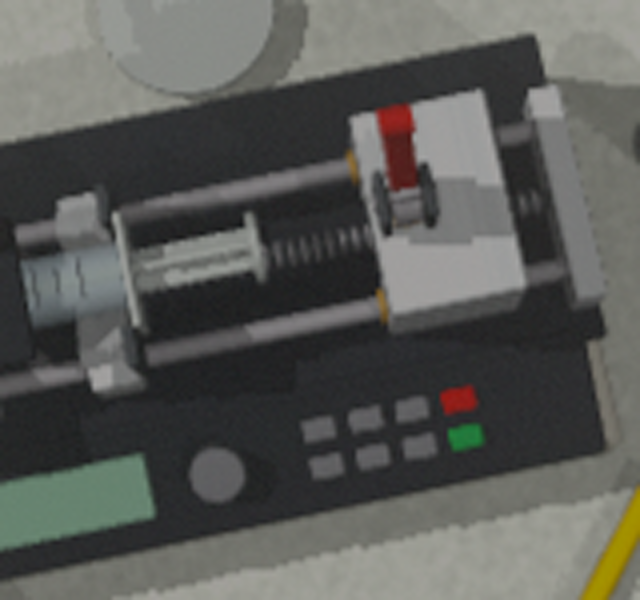

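View pics/sidec.png

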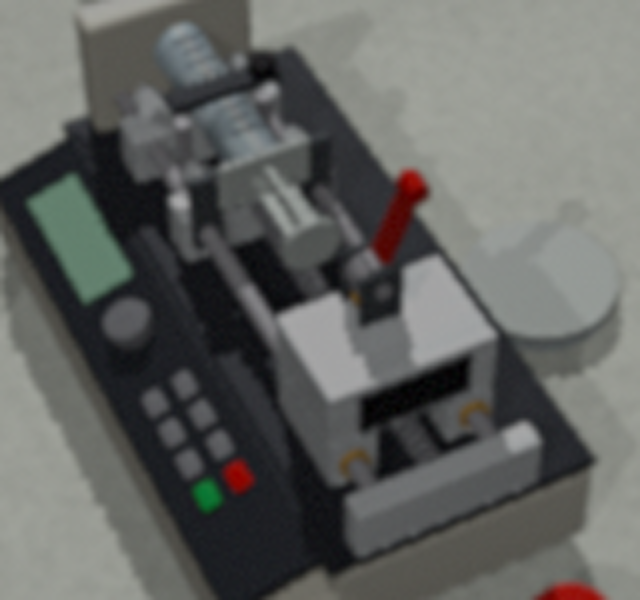

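```bash
cat > h.py <<'E'
import cv2,numpy as np
from station import r
def ray(c,uv):
    K=np.array(c["camera_matrix"],float); k=np.array([c["k1"],0,0,0,0.])
    p=cv2.undistortPointsIter(np.array([[uv]],float),K,k,None,None,(3,50,1e-12)).ravel()
    R=cv2.Rodrigues(np.array(c["rvec"],float))[0]; o=-R.T@np.ravel(c["tvec"]).astype(float)
    return o,R.T@np.array([p[0],p[1],1.])
def plane(c,uv,z):
    o,d=ray(c,uv); return o+d*(z-o[2])/d[2]
def tri(c1,u1,c2,u2):
    o1,d1=ray(c1,u1);o2,d2=ray(c2,u2)
    s=np.linalg.lstsq(np.c_[d1,-d2],o2-o1,rcond=None)[0]
    a,b=o1+d1*s[0],o2+d2*s[1]; return (a+b)/2,np.linalg.norm(a-b)
def proj(c,p):
    return cv2.projectPoints(np.array([p],float),np.array(c["rvec"],float),np.array(c["tvec"],float),np.array(c["camera_matrix"],float),np.array([c["k1"],0,0,0,0.]))[0].ravel()
E
python3 - <<'E'
from h import *
t=r.capture("top");s=r.capture("side")
T=lambda u,v:(240+(u-1.5)/4,185+(v-1.5)/4); S=lambda u,v:(240+(u-1.5)/4,170+(v-1.5)/4)
f=lambda n,p:print(n,np.round(np.array(p)*1000,1))
for n,u in dict(fB=(350,117),bB=(485,90),bF=(524,283),fF=(388,320)).items(): f("top "+n,plane(t,T(*u),.15))
for n,u in dict(fB=(434,256),bB=(497,334),bF=(332,398),fF=(277,316)).items(): f("side "+n,plane(s,S(*u),.15))
f("flange top edge ends",plane(t,T(264,248),.13)); f("flange side",plane(s,S(312,240),.13))
f("lever tip top",plane(t,T(396,110),.226)); p=tri(t,T(396,112),s,S(411,186));f("tip tri",p[0]);print(p[1])
f("housing(z75) corner back -y",plane(t,T(535,36),.075));f("side same",plane(s,S(592,462),.075))
f("endblock top",[plane(t,T(545,92),.109),plane(t,T(590,302),.109)])
f("endblock side",[plane(s,S(530,428),.109),plane(s,S(348,500),.109)])
for n,u in dict(front=(606,452),).items(): f(n,plane(t,T(*u),.05))
E
```

```text
top fB [594.5  23.6 150. ]
top bB [604.9 -35.6 150. ]
top bF [519.3 -49.  150. ]
top fF [504.9   9.7 150. ]
side fB [595.3  20.8 150. ]
side bB [608.5 -36.  150. ]
side bF [522.3 -51.  150. ]
side fF [511.    5.1 150. ]
flange top edge ends [541.1  63.2 130. ]
flange side [545.5  66.6 130. ]
lever tip top [578.4   4.8 226. ]
tip tri [578.1   4.8 219.9]
0.001982525235673451
housing(z75) corner back -y [649.9 -65.4  75. ]
side same [650.9 -69.1  75. ]
endblock top [[613.6 -65.7 109. ]
 [516.1 -81.4 109. ]]
endblock side [[617.6 -64.5 109. ]
 [521.2 -80.4 109. ]]
front [452.9 -92.1  50. ]
```

```bash
cat >> h.py <<'E'
from scipy.spatial.transform import Rotation as Ro
YAW=9.3
ex=np.array([np.cos(np.radians(YAW)),np.sin(np.radians(YAW)),0]);ey=np.array([-ex[1],ex[0],0]);ez=np.array([0,0,1.])
PIV=np.array([.5552,.0008,0])
def tool(tilt=0): # tool x=-ey,y=-ex,z down; tilt>0: fingertips lead to +ey
    return np.c_[-ey,-ex,-ez]@Ro.from_rotvec([0,-np.radians(tilt),0]).as_matrix()
def P(dx,dy,z): return PIV+dx/1e3*ex+dy/1e3*ey+np.array([0,0,z/1e3])
def goto(p,Rt=None):
    s=r.sense();R=np.array(s["ee_rot"]);d=R.T@(np.array(p)-s["tcp_pos"])*1e3
    w=np.zeros(3) if Rt is None else Ro.from_matrix(R.T@Rt).as_rotvec()
    print("shift",np.round(d,1),"rot",np.round(w,3))
def st():
    s=r.sense();d=np.array(s["tcp_pos"])-PIV
    print(round(s["time_s"],2),"pump-rel mm",np.round([d@ex*1e3,d@ey*1e3,d[2]*1e3],1),"F x,y,z",np.round([s["wrist_force"]@ex,s["wrist_force"]@ey,s["wrist_force"][2]],1),np.round(s["joints"],0),round(s["gripper_width"],2))
E
python3 - <<'E'
from h import *
s=r.capture("side");print(plane(s,(160,95),0),plane(s,(148,10),.3))
goto([.3,.3,.32],tool());goto(P(62,0,300),tool());st()
E
```

```text
[0.25050137 0.90527774 0.        ] [0.27654151 0.86921768 0.3       ]
shift [220.2 262.2 -72.7] rot [ 1.000e-03 -1.000e-03  1.169e+00]
shift [596.2 467.9 -52.4] rot [ 1.000e-03 -1.000e-03  1.169e+00]
0.25 pump-rel mm [-303.6  663.9  247. ] F x,y,z [ 0.1  0.1 -0.3] [ 91.  22.   0.  -0. -68. -15.] 1.0
```

Call:
{"op": "move_arm", "data": {"series": [{"grip": 0,"xyz": [30,36,-50],"angular": [0,0,0.15]},{"grip": 0,"xyz": [60,72,-72],"angular": [0,0,0.3]},{"grip": 0,"xyz": [92,110,-72],"angular": [0,0,0.45]},{"grip": 0,"xyz": [124,148,-72],"angular": [0,0,0.6]},{"grip": 0,"xyz": [156,186,-72],"angular": [0,0,0.75]},{"grip": 0,"xyz": [188,224,-72],"angular": [0,0,0.9]},{"grip": 0,"xyz": [220,262,-72],"angular": [0,0,1.05]},{"grip": 0,"xyz": [220,262,-72],"angular": [0,0,1.169]},{"grip": 0,"xyz": [220,262,-72],"angular": [0,0,1.169]},{"grip": 0,"xyz": [220,262,-72],"angular": [0,0,1.169]}]}}

```text
time_s: 1.25
tcp_pos: [0.3, 0.3004, 0.3197]
ee_rot: [[0.162, -0.987, 0.0], [-0.987, -0.162, 0.001], [-0.001, -0.0, -1.0]]
wrist_force: [0.3, 0.9, 0.5]
gripper_width: 0.169
gripper_force: 0.0
```

```bash
python3 -c "
from h import *
st();goto(P(62,0,300),tool())"
```

```text
1.25 pump-rel mm [-203.4  336.9  319.7] F x,y,z [0.5 0.9 0.5] [ 67.  -1. -18.  -0. -73. -58.] 0.17
shift [ 337.2 -265.1   19.6] rot [-0.     0.001  0.001]
```

Call:
{"op": "move_arm", "data": {"series": [{"grip": 0,"xyz": [36,-30,0],"angular": [0,0,0]},{"grip": 0,"xyz": [73,-60,0],"angular": [0,0,0]},{"grip": 0,"xyz": [110,-90,0],"angular": [0,0,0]},{"grip": 0,"xyz": [147,-120,0],"angular": [0,0,0]},{"grip": 0,"xyz": [184,-150,0],"angular": [0,0,0]},{"grip": 0,"xyz": [221,-180,0],"angular": [0,0,0]},{"grip": 0,"xyz": [258,-210,0],"angular": [0,0,0]},{"grip": 0,"xyz": [295,-240,0],"angular": [0,0,0]},{"grip": 0,"xyz": [337,-265,0],"angular": [0,0,0]},{"grip": 0,"xyz": [337,-265,0],"angular": [0,0,0]}]}}

```text
time_s: 2.25
tcp_pos: [0.6191, 0.0081, 0.3167]
ee_rot: [[0.159, -0.987, -0.003], [-0.987, -0.159, -0.002], [0.001, 0.003, -1.0]]
wrist_force: [-0.6, -0.3, -1.1]
gripper_width: 0.008
gripper_force: 0.0
```

Call:
{"op": "move_arm", "data": {"series": [{"grip": 0,"xyz": [0,0,20],"angular": [0,0,0]},{"grip": 0,"xyz": [0,0,45],"angular": [0,0,0]},{"grip": 0,"xyz": [0,0,70],"angular": [0,0,0]},{"grip": 0,"xyz": [0,0,90],"angular": [0,0,0]},{"grip": 0,"xyz": [0,0,90],"angular": [0,0,0]},{"grip": 0,"xyz": [0,0,90],"angular": [0,0,0]}]}}

```text
time_s: 2.85
tcp_pos: [0.6163, 0.0116, 0.2296]
ee_rot: [[0.164, -0.986, -0.0], [-0.986, -0.164, -0.001], [0.001, 0.0, -1.0]]
wrist_force: [-0.1, -0.7, -0.1]
gripper_width: 0.005
gripper_force: 0.0
```

```bash
python3 -c "
from h import *
st();goto(P(62,0,230),tool())
for n in('side','top'):
  c=r.capture(n);print(proj(c,PIV+[0,0,.172]));cv2.imwrite(f'pics/{n}1.png',c['img'][:,:,::-1])
a=cv2.imread('pics/side1.png')[150:310,240:400];b=cv2.imread('pics/top1.png')[150:310,250:410]
cv2.imwrite('pics/c1.png',cv2.resize(np.hstack([a,b]),None,fx=2.5,fy=2.5,interpolation=cv2.INTER_CUBIC))"
```

```text
2.85 pump-rel mm [ 62.    0.8 229.6] F x,y,z [-0.2 -0.7 -0.1] [ 16.  22.  -2.   0. -66.  -7.] 0.01
shift [ 0.8  0.  -0.4] rot [ 0.    -0.001  0.002]
[331.5748841  237.59918598]
[341.08350249 233.11975233]
```

View pics/c1.png

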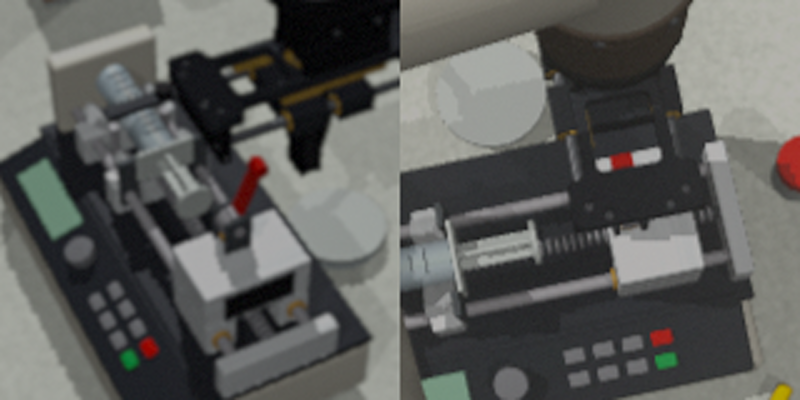

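Call:
{"op": "move_arm", "data": {"series": [{"grip": 0,"xyz": [0,8,0],"angular": [0,0,0]},{"grip": 0,"xyz": [0,14,0],"angular": [0,0,0]},{"grip": 0,"xyz": [0,19,0],"angular": [0,0,0]},{"grip": 0,"xyz": [0,24,0],"angular": [0,0,0]},{"grip": 0,"xyz": [0,29,0],"angular": [0,0,0]},{"grip": 0,"xyz": [0,33,0],"angular": [0,0,0]},{"grip": 0,"xyz": [0,37,0],"angular": [0,0,0]},{"grip": 0,"xyz": [0,41,0],"angular": [0,0,0]},{"grip": 0,"xyz": [0,45,0],"angular": [0,0,0]},{"grip": 0,"xyz": [0,48,0],"angular": [0,0,0]}]}}

```text
time_s: 3.95
tcp_pos: [0.5674, 0.0026, 0.2291]
ee_rot: [[0.161, -0.987, -0.002], [-0.987, -0.161, -0.0], [-0.0, 0.002, -1.0]]
wrist_force: [1.3, -0.4, 1.3]
gripper_width: 0.007
gripper_force: 0.9
```

```bash
python3 -c "
from h import *
st()"
```

```text
3.95 pump-rel mm [ 1.230e+01 -2.000e-01  2.291e+02] F x,y,z [ 1.2 -0.6  1.3] [ 17.  17.  -9.  -0. -63.  -7.] 0.01
```

Call:
{"op": "move_arm", "data": {"series": [{"grip": 0,"xyz": [0,2,0],"angular": [0,0,0]},{"grip": 0,"xyz": [0,4,0],"angular": [0,0,0]},{"grip": 0,"xyz": [0,6,0],"angular": [0,0,0]}]}}

```text
time_s: 4.25
tcp_pos: [0.5622, 0.0017, 0.229]
ee_rot: [[0.161, -0.987, -0.001], [-0.987, -0.161, -0.0], [-0.0, 0.001, -1.0]]
wrist_force: [1.7, 0.4, -0.4]
gripper_width: 0.003
gripper_force: 0.9
```

```bash
python3 -c "
from h import *
st()"
```

```text
4.25 pump-rel mm [ 7.10e+00 -2.00e-01  2.29e+02] F x,y,z [ 1.8  0.1 -0.4] [ 17.  17. -10.  -0. -63.  -7.] 0.0
```

Call:
{"op": "move_arm", "data": {"series": [{"grip": 0,"xyz": [0,1,0],"angular": [0,0,0]},{"grip": 0,"xyz": [0,2,0],"angular": [0,0,0]},{"grip": 0,"xyz": [0,3,0],"angular": [0,0,0]},{"grip": 0,"xyz": [0,3,0],"angular": [0,0,0]}]}}

```text
time_s: 4.65
tcp_pos: [0.5591, 0.0013, 0.2294]
ee_rot: [[0.161, -0.987, -0.001], [-0.987, -0.161, -0.0], [-0.0, 0.001, -1.0]]
wrist_force: [0.6, 0.6, -0.1]
gripper_width: 0.009
gripper_force: 0.3
```

Call:
{"op": "move_arm", "data": {"series": [{"grip": 0,"xyz": [0,1,0],"angular": [0,0,0]},{"grip": 0,"xyz": [0,2,0],"angular": [0,0,0]},{"grip": 0,"xyz": [0,2,0],"angular": [0,0,0]}]}}

```text
time_s: 4.95
tcp_pos: [0.5573, 0.0009, 0.2296]
ee_rot: [[0.161, -0.987, -0.0], [-0.987, -0.161, -0.0], [-0.0, 0.0, -1.0]]
wrist_force: [0.4, -0.2, -0.3]
gripper_width: 0.005
gripper_force: 0.3
```

```bash
python3 -c "
from h import *
st()
c=r.capture('side')
cv2.imwrite('pics/c2.png',cv2.resize(c['img'][170:320,240:400,::-1],None,fx=3,fy=3,interpolation=cv2.INTER_CUBIC))"
```

```text
4.95 pump-rel mm [ 2.100e+00 -2.000e-01  2.296e+02] F x,y,z [ 0.3 -0.3 -0.3] [ 17.  16. -11.  -0. -63.  -7.] 0.01
```

View pics/c2.png

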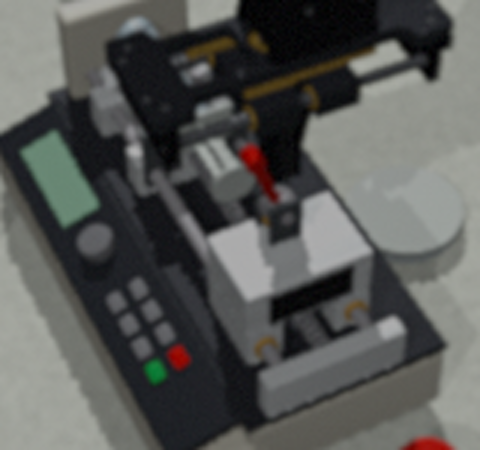

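Call:
{"op": "move_arm", "data": {"series": [{"grip": 0,"xyz": [0,1,0],"angular": [0,0,0]},{"grip": 0,"xyz": [0,2,0],"angular": [0,0,0]},{"grip": 0,"xyz": [0,2,0],"angular": [0,0,0]}]}}

```text
time_s: 5.3
tcp_pos: [0.5554, 0.0006, 0.2296]
ee_rot: [[0.161, -0.987, -0.0], [-0.987, -0.161, -0.0], [0.0, 0.0, -1.0]]
wrist_force: [0.7, 1.1, 0.3]
gripper_width: 0.005
gripper_force: 0.4
```

Call:
{"op": "move_arm", "data": {"series": [{"grip": 0,"xyz": [0,1,0],"angular": [0,0,0]},{"grip": 0,"xyz": [0,2,0],"angular": [0,0,0]},{"grip": 0,"xyz": [0,2,0],"angular": [0,0,0]}]}}

```text
time_s: 5.6
tcp_pos: [0.5538, 0.0004, 0.2297]
ee_rot: [[0.161, -0.987, 0.001], [-0.987, -0.161, 0.0], [-0.0, -0.001, -1.0]]
wrist_force: [2.7, 0.6, -0.4]
gripper_width: 0.004
gripper_force: 0.9
```

```bash
python3 -c "
from h import *
st()
def tip():
  c=r.capture('side');i=c['img'].astype(int)[170:270,290:380]
  m=(i[...,0]>90)&(i[...,1]<50)&(i[...,2]<50);v,u=np.nonzero(m);k=v<=v.min()+4
  p=(u[k].mean()+290,v[k].mean()+170);q=plane(c,p,.225)-PIV;return p,q@ex*1e3,q@ey*1e3
print(tip())"
```

```text
5.6 pump-rel mm [-1.400e+00 -2.000e-01  2.297e+02] F x,y,z [ 2.8  0.1 -0.4] [ 17.  16. -11.   0. -63.  -8.] 0.0
((np.float64(321.14285714285717), np.float64(222.14285714285714)), np.float64(-21.659270439601734), np.float64(-1.0250071204658124))
```

Call:
{"op": "move_arm", "data": {"series": [{"grip": 0,"xyz": [0,1,0],"angular": [0,0,0]},{"grip": 0,"xyz": [0,2,0],"angular": [0,0,0]},{"grip": 0,"xyz": [0,2,0],"angular": [0,0,0]}]}}

```text
time_s: 5.95
tcp_pos: [0.5525, 0.0002, 0.2299]
ee_rot: [[0.162, -0.987, 0.002], [-0.987, -0.162, 0.0], [-0.0, -0.003, -1.0]]
wrist_force: [4.0, 0.8, -1.1]
gripper_width: 0.004
gripper_force: 1.9
```

Call:
{"op": "move_arm", "data": {"series": [{"grip": 0,"xyz": [0,1,0],"angular": [0,0,0]},{"grip": 0,"xyz": [0,2,0],"angular": [0,0,0]},{"grip": 0,"xyz": [0,2,0],"angular": [0,0,0]}]}}

```text
time_s: 6.25
tcp_pos: [0.5519, 0.0002, 0.2304]
ee_rot: [[0.162, -0.987, 0.006], [-0.987, -0.162, 0.001], [-0.0, -0.006, -1.0]]
wrist_force: [7.1, 1.4, -1.2]
gripper_width: 0.009
gripper_force: 3.0
```

```bash
cat >> h.py <<'E'
def tip():
  c=r.capture('side');i=c['img'].astype(int)[170:270,290:380]
  m=(i[...,0]>90)&(i[...,1]<50)&(i[...,2]<50);v,u=np.nonzero(m);k=v<=v.min()+4
  p=(u[k].mean()+290,v[k].mean()+170);q=plane(c,p,.225)-PIV;return p,q@ex*1e3,q@ey*1e3
E
python3 -c "
from h import *
st()
print(tip())"
```

```text
6.25 pump-rel mm [ -3.4  -0.  230.4] F x,y,z [ 7.2  0.2 -1.2] [ 17.  16. -12.   0. -62.  -8.] 0.01
((np.float64(320.3333333333333), np.float64(222.45833333333334)), np.float64(-23.316310833503945), np.float64(-1.1006919020947588))
```

Call:
{"op": "move_arm", "data": {"series": [{"grip": 0,"xyz": [0,-10,0],"angular": [0,0,0]},{"grip": 0,"xyz": [0,-25,0],"angular": [0,0,0]},{"grip": 0,"xyz": [0,-25,-30],"angular": [0,0,0]},{"grip": 0,"xyz": [0,-25,-70],"angular": [0,0,0]},{"grip": 0,"xyz": [40,-15,-70],"angular": [0,0,0]},{"grip": 0,"xyz": [80,-5,-70],"angular": [0,0,0]},{"grip": 0,"xyz": [90,-3,-70],"angular": [0,0,0]},{"grip": 0,"xyz": [90,-3,-70],"angular": [0,0,0]}]}}

```text
time_s: 7.1
tcp_pos: [0.566, -0.0901, 0.2987]
ee_rot: [[0.158, -0.987, -0.004], [-0.987, -0.158, -0.0], [-0.001, 0.004, -1.0]]
wrist_force: [0.5, -0.5, 1.1]
gripper_width: 0.002
gripper_force: 0.0
```

```bash
python3 -c "
from h import *
st()
print(tip())
R=tool(10);print(np.round(R,2))
goto(P(0,-60,128)-R@[-.0095,0,.025],R)"
```

```text
7.1 pump-rel mm [ -4.  -91.4 298.7] F x,y,z [ 0.4 -0.5  1.1] [  7.  15.  -2.  -0. -73.   2.] 0.0
((np.float64(320.2), np.float64(220.6)), np.float64(-21.533964126864092), np.float64(3.247989945088875))
[[ 0.16 -0.99 -0.03]
 [-0.97 -0.16  0.17]
 [-0.17  0.   -0.98]]
shift [-16.7  -3.9 147.8] rot [ 0.003 -0.174 -0.002]
```

```bash
python3 -c "
from h import *
a,b=r.capture('top'),r.capture('side')
cv2.imwrite('pics/c3.png',np.hstack([cv2.resize(b['img'][180:280,290:380,::-1],None,fx=4.4,fy=4.4,interpolation=cv2.INTER_CUBIC),cv2.resize(a['img'][180:280,290:380,::-1],None,fx=4.4,fy=4.4,interpolation=cv2.INTER_CUBIC)]))
for dx in(-20,-24,-27): print(proj(a,P(dx,0,225)),proj(b,P(dx,0,225)))"
```

```text
[344.02708692 238.74159491] [321.72842521 221.48904891]
[344.52077723 241.20176207] [319.73286257 222.18419023]
[344.89172315 243.05015334] [318.23305093 222.70670518]
```

View pics/c3.png

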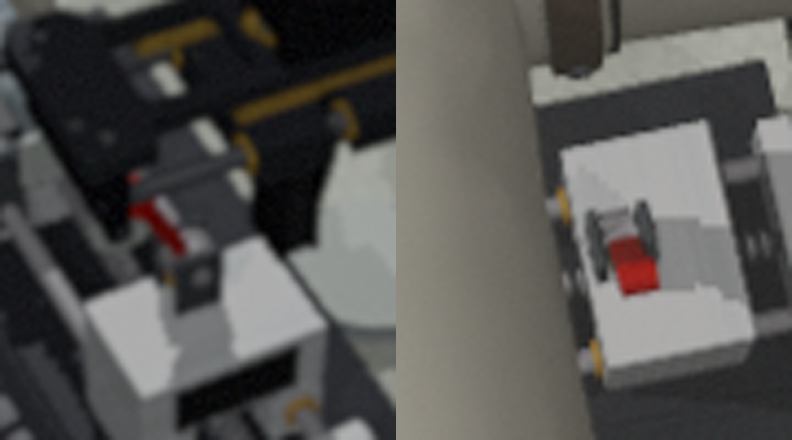

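Call:
{"op": "move_arm", "data": {"series": [{"grip": 0,"xyz": [-3,-1,20],"angular": [0,-0.08,0]},{"grip": 0,"xyz": [-6,-3,50],"angular": [0,-0.174,0]},{"grip": 0,"xyz": [-11,-4,85],"angular": [0,-0.174,0]},{"grip": 0,"xyz": [-15,-4,120],"angular": [0,-0.174,0]},{"grip": 0,"xyz": [-17,-4,148],"angular": [0,-0.174,0]},{"grip": 0,"xyz": [-17,-4,148],"angular": [0,-0.174,0]},{"grip": 0,"xyz": [-17,-4,148],"angular": [0,-0.174,0]}]}}

```text
time_s: 7.95
tcp_pos: [0.5688, -0.0705, 0.1519]
ee_rot: [[0.161, -0.987, -0.029], [-0.972, -0.163, 0.17], [-0.173, 0.001, -0.985]]
wrist_force: [-0.1, -0.1, 1.1]
gripper_width: 0.003
gripper_force: 0.0
```

```bash
python3 -c "
from h import *
st()
R=tool(10)
goto(P(0,-60,128)-R@[-.0095,0,.025],R)
goto(P(0,-47,128)-R@[-.0095,0,.025],R)
goto(P(0,5.2,128)-R@[-.0095,0,.025],R)"
```

```text
7.95 pump-rel mm [  1.9 -72.6 151.9] F x,y,z [-0.1 -0.1  1.1] [  4.  24.  -8. -11. -60.  11.] 0.0
shift [1.3 1.9 0.7] rot [ 0.001 -0.001  0.002]
shift [-11.5   1.9   3. ] rot [ 0.001 -0.001  0.002]
shift [-62.9   1.8  12. ] rot [ 0.001 -0.001  0.002]
```

Call:
{"op": "move_arm", "data": {"series": [{"grip": 0,"xyz": [-4,0,0.7],"angular": [0,0,0]},{"grip": 0,"xyz": [-8,0,1.4],"angular": [0,0,0]},{"grip": 0,"xyz": [-12,0,2.1],"angular": [0,0,0]},{"grip": 0,"xyz": [-15,0,2.6],"angular": [0,0,0]},{"grip": 0,"xyz": [-18,0,3.2],"angular": [0,0,0]},{"grip": 0,"xyz": [-21,0,3.7],"angular": [0,0,0]},{"grip": 0,"xyz": [-24,0,4.2],"angular": [0,0,0]},{"grip": 0,"xyz": [-27,0,4.8],"angular": [0,0,0]},{"grip": 0,"xyz": [-30,0,5.3],"angular": [0,0,0]},{"grip": 0,"xyz": [-33,0,5.8],"angular": [0,0,0]}]}}

```text
time_s: 8.95
tcp_pos: [0.563, -0.0379, 0.1516]
ee_rot: [[0.159, -0.987, -0.028], [-0.972, -0.161, 0.171], [-0.173, -0.0, -0.985]]
wrist_force: [1.7, -2.0, 2.1]
gripper_width: 0.008
gripper_force: 1.5
```

```bash
python3 -c "
from h import *
st()
c=r.capture('side');cv2.imwrite('pics/c4.png',cv2.resize(c['img'][170:320,240:400,::-1],None,fx=3.5,fy=3.5,interpolation=cv2.INTER_CUBIC))"
```

```text
8.95 pump-rel mm [  1.5 -39.5 151.6] F x,y,z [ 1.4 -2.3  2.1] [  7.  23. -10. -12. -58.   8.] 0.01
```

View pics/c4.png

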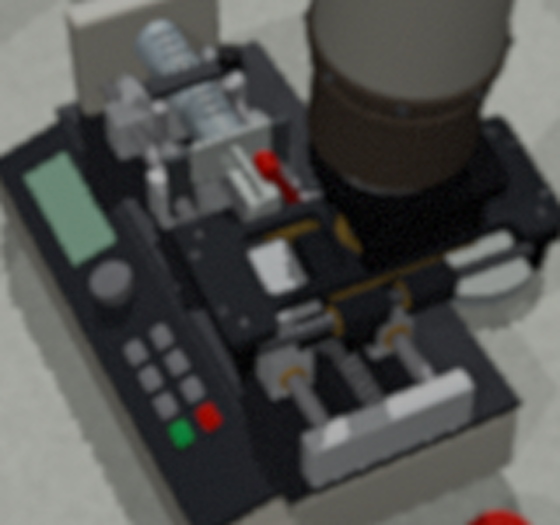

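Call:
{"op": "move_arm", "data": {"series": [{"grip": 0,"xyz": [-3,0,0.5],"angular": [0,0,0]},{"grip": 0,"xyz": [-6,0,1],"angular": [0,0,0]},{"grip": 0,"xyz": [-9,0,1.6],"angular": [0,0,0]},{"grip": 0,"xyz": [-12,0,2.1],"angular": [0,0,0]},{"grip": 0,"xyz": [-15,0,2.6],"angular": [0,0,0]},{"grip": 0,"xyz": [-17,0,3],"angular": [0,0,0]},{"grip": 0,"xyz": [-19,0,3.3],"angular": [0,0,0]},{"grip": 0,"xyz": [-21,0,3.7],"angular": [0,0,0]},{"grip": 0,"xyz": [-22,0,3.8],"angular": [0,0,0]},{"grip": 0,"xyz": [-22,0,3.8],"angular": [0,0,0]}]}}

```text
time_s: 10.0
tcp_pos: [0.559, -0.0158, 0.1514]
ee_rot: [[0.159, -0.987, -0.029], [-0.972, -0.161, 0.171], [-0.174, 0.001, -0.985]]
wrist_force: [-0.2, -2.2, 0.1]
gripper_width: 0.006
gripper_force: 0.8
```

```bash
python3 -c "
from h import *
st()"
```

```text
10.0 pump-rel mm [  1.  -17.  151.4] F x,y,z [-0.5 -2.1  0.1] [  9.  22. -11. -12. -58.   6.] 0.01
```

Call:
{"op": "move_arm", "data": {"series": [{"grip": 0,"xyz": [-1,0,0.2],"angular": [0,0,0]},{"grip": 0,"xyz": [-2,0,0.3],"angular": [0,0,0]},{"grip": 0,"xyz": [-2,0,0.3],"angular": [0,0,0]}]}}

```text
time_s: 10.3
tcp_pos: [0.5587, -0.014, 0.1515]
ee_rot: [[0.159, -0.987, -0.029], [-0.972, -0.161, 0.171], [-0.173, 0.001, -0.985]]
wrist_force: [-0.9, -1.7, -0.3]
gripper_width: 0.001
gripper_force: 1.0
```

```bash
python3 -c "
from h import *
st()"
```

```text
10.3 pump-rel mm [  1.  -15.2 151.5] F x,y,z [-1.2 -1.5 -0.3] [ 10.  22. -11. -12. -58.   6.] 0.0
```

Call:
{"op": "move_arm", "data": {"series": [{"grip": 0,"xyz": [-1,0,0.2],"angular": [0,0,0]},{"grip": 0,"xyz": [-2,0,0.3],"angular": [0,0,0]},{"grip": 0,"xyz": [-2,0,0.3],"angular": [0,0,0]}]}}

```text
time_s: 10.6
tcp_pos: [0.5584, -0.012, 0.1515]
ee_rot: [[0.159, -0.987, -0.029], [-0.972, -0.161, 0.171], [-0.173, 0.001, -0.985]]
wrist_force: [-1.2, -1.9, -0.3]
gripper_width: 0.003
gripper_force: 1.0
```

Call:
{"op": "move_arm", "data": {"series": [{"grip": 0,"xyz": [-1,0,0.2],"angular": [0,0,0]},{"grip": 0,"xyz": [-1,0,0.2],"angular": [0,0,0]}]}}

```text
time_s: 10.8
tcp_pos: [0.5584, -0.011, 0.1516]
ee_rot: [[0.159, -0.987, -0.028], [-0.972, -0.161, 0.171], [-0.173, 0.0, -0.985]]
wrist_force: [-0.7, -1.5, -0.7]
gripper_width: 0.01
gripper_force: 1.0
```

```bash
python3 -c "
from h import *
st()
c=r.capture('top');cv2.imwrite('pics/c5.png',cv2.resize(c['img'][170:320,230:390,::-1],None,fx=4,fy=4,interpolation=cv2.INTER_CUBIC))
c=r.capture('side');cv2.imwrite('pics/c6.png',cv2.resize(c['img'][180:260,270:370,::-1],None,fx=6,fy=6,interpolation=cv2.INTER_CUBIC))"
```

```text
10.8 pump-rel mm [  1.2 -12.1 151.6] F x,y,z [-1.  -1.4 -0.7] [ 10.  22. -11. -12. -58.   6.] 0.01
```

View pics/c6.png

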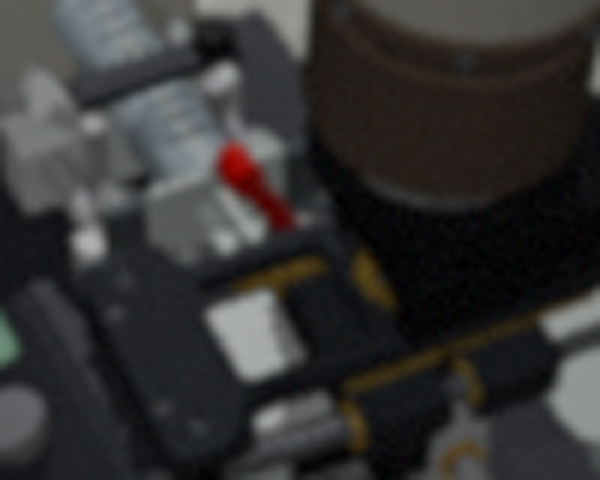

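Call:
{"op": "move_arm", "data": {"series": [{"grip": 0,"xyz": [-0.5,0,0.1],"angular": [0,0,0]},{"grip": 0,"xyz": [-1,0,0.2],"angular": [0,0,0]},{"grip": 0,"xyz": [-1,0,0.2],"angular": [0,0,0]}]}}

```text
time_s: 11.2
tcp_pos: [0.5583, -0.0101, 0.1516]
ee_rot: [[0.159, -0.987, -0.028], [-0.972, -0.161, 0.171], [-0.173, 0.0, -0.985]]
wrist_force: [-0.4, -3.0, -0.9]
gripper_width: 0.005
gripper_force: 1.1
```

Call:
{"op": "move_arm", "data": {"series": [{"grip": 0,"xyz": [-0.5,0,0.1],"angular": [0,0,0]},{"grip": 0,"xyz": [-1,0,0.2],"angular": [0,0,0]},{"grip": 0,"xyz": [-1,0,0.2],"angular": [0,0,0]}]}}

```text
time_s: 11.5
tcp_pos: [0.5583, -0.0096, 0.1517]
ee_rot: [[0.159, -0.987, -0.028], [-0.972, -0.161, 0.17], [-0.172, -0.0, -0.985]]
wrist_force: [-1.5, -4.9, -0.7]
gripper_width: 0.009
gripper_force: 2.3
```

Call:
{"op": "move_arm", "data": {"series": [{"grip": 0,"xyz": [-0.5,0,0.1],"angular": [0,0,0]},{"grip": 0,"xyz": [-0.8,0,0.1],"angular": [0,0,0]},{"grip": 0,"xyz": [-0.8,0,0.1],"angular": [0,0,0]}]}}

```text
time_s: 11.8
tcp_pos: [0.5582, -0.0095, 0.1517]
ee_rot: [[0.159, -0.987, -0.028], [-0.972, -0.161, 0.169], [-0.171, 0.0, -0.985]]
wrist_force: [0.6, -6.4, -1.5]
gripper_width: 0.003
gripper_force: 3.4
```

```bash
python3 -c "
from h import *
st();r.capture('top');st()"
```

```text
11.8 pump-rel mm [  1.3 -10.7 151.7] F x,y,z [-0.5 -6.4 -1.5] [ 10.  22. -11. -12. -58.   5.] 0.0
11.85 pump-rel mm [  1.3 -10.6 151.7] F x,y,z [-1.5 -6.4 -1.4] [ 10.  22. -11. -12. -58.   5.] 0.01
```

Call:
{"op": "move_arm", "data": {"series": [{"grip": 0,"xyz": [5,0,-0.9],"angular": [0,0,0]},{"grip": 0,"xyz": [20,0,-3.5],"angular": [0,0,0]},{"grip": 0,"xyz": [35,0,-6],"angular": [0,0,0]},{"grip": 0,"xyz": [34,0,-36],"angular": [0,0,0]},{"grip": 0,"xyz": [27,0,-76],"angular": [0,0,0]},{"grip": 0,"xyz": [20,0,-116],"angular": [0,0,0]},{"grip": 0,"xyz": [14,0,-154],"angular": [0,0.08,0]},{"grip": 0,"xyz": [14,0,-154],"angular": [0,0.17,0]},{"grip": 0,"xyz": [14,0,-154],"angular": [0,0.17,0]}]}}

```text
time_s: 12.75
tcp_pos: [0.5645, -0.0477, 0.3022]
ee_rot: [[0.163, -0.987, 0.002], [-0.987, -0.163, 0.004], [-0.004, -0.003, -1.0]]
wrist_force: [-0.4, -0.6, -0.5]
gripper_width: 0.007
gripper_force: 0.0
```

```bash
python3 -c "
from h import *
st()
goto(P(-62,48,300),tool())"
```

```text
12.75 pump-rel mm [  1.4 -49.4 302.2] F x,y,z [-0.5 -0.5 -0.5] [ 11.  14.  -3.  -0. -73.  -2.] 0.01
shift [-97.5  63.2   2.4] rot [-0.003  0.004  0.002]
```

Call:
{"op": "move_arm", "data": {"series": [{"grip": 0,"xyz": [0,40,0],"angular": [0,0,0]},{"grip": 0,"xyz": [0,85,0],"angular": [0,0,0]},{"grip": 0,"xyz": [0,130,0],"angular": [0,0,0]},{"grip": 0,"xyz": [0,160,0],"angular": [0,0,0]},{"grip": 0,"xyz": [0,160,0],"angular": [0,0,0]},{"grip": 0,"xyz": [0,160,0],"angular": [0,0,0]}]}}

```text
time_s: 13.35
tcp_pos: [0.4065, -0.0744, 0.301]
ee_rot: [[0.16, -0.987, -0.0], [-0.987, -0.16, 0.005], [-0.005, -0.001, -1.0]]
wrist_force: [-0.8, -0.3, 0.4]
gripper_width: 0.01
gripper_force: 0.0
```

```bash
python3 -c "
from h import *
st()
goto(P(-62,48,300),tool())
a,b=r.capture('top'),r.capture('side')
cv2.imwrite('pics/c7.png',np.hstack([cv2.resize(b['img'][180:280,270:370,::-1],None,fx=4,fy=4,interpolation=cv2.INTER_CUBIC),cv2.resize(a['img'][190:290,270:370,::-1],None,fx=4,fy=4,interpolation=cv2.INTER_CUBIC)]))"
```

```text
13.35 pump-rel mm [-158.9  -50.2  301. ] F x,y,z [-0.9 -0.1  0.4] [ 12.  -2. -21.  -0. -70.  -3.] 0.01
shift [-98.3 -96.7   1.6] rot [-0.001  0.005 -0.001]
```

View pics/c7.png

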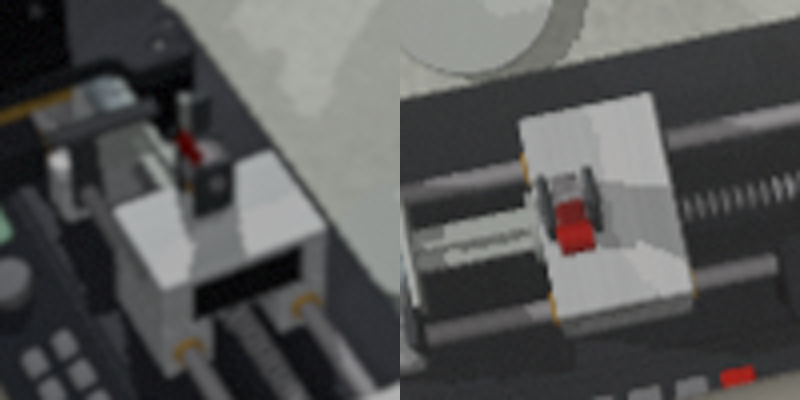

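```bash
python3 -c "
from h import *
a=r.capture('top')['img'][:,:,::-1];o=cv2.imread('pics/top0.png')
st()
for im in(o,a):
  for v in(237,239,248,251,253): print(v,im[v,268:316].mean(1).astype(int).tolist())
z=np.vstack([cv2.resize(i[225:265,260:320],None,fx=7,fy=7,interpolation=cv2.INTER_CUBIC) for i in(o,a)]);cv2.imwrite('pics/c8.png',z)"
```

```text
13.5 pump-rel mm [-157.7  -50.   300.6] F x,y,z [ 0.5 -0.3  0.6] [ 12.  -1. -21.  -0. -70.  -3.] 0.01
237 [60, 66, 82, 85, 87, 88, 89, 87, 89, 86, 84, 83, 80, 76, 72, 72, 69, 64, 66, 65, 59, 59, 56, 55, 50, 48, 44, 41, 40, 42, 40, 38, 36, 44, 53, 43, 37, 34, 35, 39, 36, 37, 37, 36, 34, 37, 36, 35]
239 [144, 139, 87, 74, 75, 73, 70, 68, 64, 64, 60, 56, 50, 47, 49, 43, 41, 38, 35, 38, 39, 37, 39, 40, 35, 38, 38, 38, 37, 38, 37, 38, 40, 111, 122, 86, 46, 33, 34, 39, 35, 34, 40, 39, 38, 37, 39, 43]
248 [123, 119, 148, 125, 88, 87, 87, 98, 97, 99, 102, 98, 95, 133, 136, 135, 138, 139, 141, 143, 144, 146, 145, 147, 140, 131, 127, 116, 125, 116, 106, 97, 86, 94, 110, 136, 142, 101, 80, 57, 65, 87, 62, 45, 79, 66, 50, 61]
251 [138, 137, 145, 146, 97, 99, 105, 112, 135, 143, 132, 128, 121, 116, 110, 101, 104, 103, 102, 101, 104, 105, 108, 111, 132, 137, 136, 137, 137, 146, 148, 148, 148, 145, 129, 124, 123, 108, 87, 56, 38, 56, 52, 39, 40, 50, 39, 35]
253 [136, 135, 128, 149, 121, 92, 87, 100, 99, 101, 102, 105, 110, 131, 146, 148, 148, 139, 137, 145, 148, 148, 148, 147, 140, 129, 124, 115, 1
[... 498 characters left out ...]

248 [139, 130, 163, 127, 87, 95, 97, 106, 108, 108, 107, 109, 107, 143, 150, 151, 151, 150, 152, 151, 151, 150, 150, 151, 142, 132, 129, 117, 125, 116, 105, 103, 97, 106, 119, 136, 139, 162, 121, 59, 41, 67, 72, 73, 70, 70, 71, 73]
251 [151, 152, 160, 161, 105, 103, 107, 115, 138, 146, 134, 130, 122, 116, 110, 101, 101, 103, 98, 102, 101, 102, 107, 108, 132, 139, 137, 138, 137, 148, 151, 151, 151, 151, 142, 127, 120, 116, 156, 157, 152, 130, 86, 61, 63, 60, 60, 58]
253 [151, 150, 142, 165, 126, 91, 87, 100, 96, 100, 101, 103, 107, 133, 147, 150, 150, 141, 137, 148, 151, 151, 150, 151, 143, 133, 125, 116, 110, 99, 83, 77, 65, 48, 39, 59, 93, 97, 157, 163, 163, 162, 117, 72, 85, 89, 132, 140]
```

View pics/c8.png

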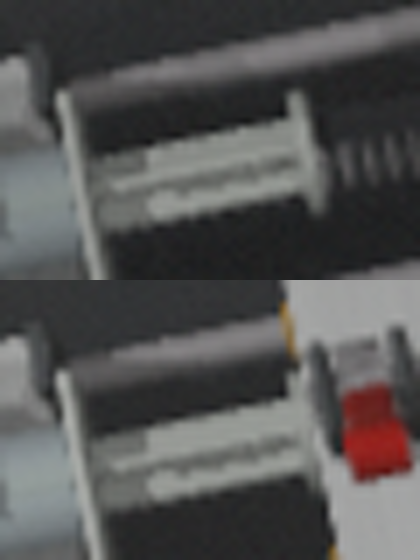

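Call:
{"op": "move_arm", "data": {"series": [{"grip": 0,"xyz": [-30,-20,0],"angular": [0,0,0]},{"grip": 0,"xyz": [-65,-50,0],"angular": [0,0,0]},{"grip": 0,"xyz": [-98,-80,1],"angular": [0,0,0]},{"grip": 0,"xyz": [-98,-97,1],"angular": [0,0.005,0]},{"grip": 0,"xyz": [-98,-97,20],"angular": [0,0.005,0]},{"grip": 0,"xyz": [-98,-97,50],"angular": [0,0.005,0]},{"grip": 0,"xyz": [-98,-97,71],"angular": [0,0.005,0]},{"grip": 0,"xyz": [-98,-97,71],"angular": [0,0.005,0]},{"grip": 0,"xyz": [-98,-97,71],"angular": [0,0.005,0]}]}}

```text
time_s: 14.4
tcp_pos: [0.4875, 0.0388, 0.2303]
ee_rot: [[0.162, -0.987, -0.0], [-0.987, -0.162, -0.002], [0.002, 0.001, -1.0]]
wrist_force: [0.3, 0.1, -0.1]
gripper_width: 0.005
gripper_force: 0.0
```

```bash
python3 -c "
from h import *
st()"
```

```text
14.4 pump-rel mm [-60.7  48.4 230.3] F x,y,z [ 0.3  0.1 -0.1] [ 24.  10. -20.   0. -61. -14.] 0.01
```

Call:
{"op": "move_arm", "data": {"series": [{"grip": 0,"xyz": [0,-8,0],"angular": [0,0,0]},{"grip": 0,"xyz": [0,-14,0],"angular": [0,0,0]},{"grip": 0,"xyz": [0,-19,0],"angular": [0,0,0]},{"grip": 0,"xyz": [0,-24,0],"angular": [0,0,0]},{"grip": 0,"xyz": [0,-28,0],"angular": [0,0,0]},{"grip": 0,"xyz": [0,-32,0],"angular": [0,0,0]},{"grip": 0,"xyz": [0,-36,0],"angular": [0,0,0]},{"grip": 0,"xyz": [0,-40,0],"angular": [0,0,0]},{"grip": 0,"xyz": [0,-44,0],"angular": [0,0,0]},{"grip": 0,"xyz": [0,-47,0],"angular": [0,0,0]}]}}

```text
time_s: 15.4
tcp_pos: [0.5336, 0.0463, 0.2305]
ee_rot: [[0.161, -0.987, 0.001], [-0.987, -0.161, -0.001], [0.001, -0.001, -1.0]]
wrist_force: [-2.7, 0.0, 3.4]
gripper_width: 0.008
gripper_force: 2.0
```

Call:
{"op": "move_arm", "data": {"series": [{"grip": 0,"xyz": [0,-2,0],"angular": [0,0,0]},{"grip": 0,"xyz": [0,-4,0],"angular": [0,0,0]},{"grip": 0,"xyz": [0,-4,0],"angular": [0,0,0]}]}}

```text
time_s: 15.7
tcp_pos: [0.5375, 0.0471, 0.2302]
ee_rot: [[0.161, -0.987, 0.001], [-0.987, -0.161, -0.001], [0.001, -0.001, -1.0]]
wrist_force: [-1.8, -0.8, 0.8]
gripper_width: 0.006
gripper_force: 0.6
```

```bash
python3 -c "
from h import *
st()"
```

```text
15.7 pump-rel mm [-10.   48.5 230.2] F x,y,z [-1.9 -0.5  0.8] [ 22.  14. -13.   0. -62. -13.] 0.01
```

Call:
{"op": "move_arm", "data": {"series": [{"grip": 0,"xyz": [0,-1,0],"angular": [0,0,0]},{"grip": 0,"xyz": [0,-2,0],"angular": [0,0,0]},{"grip": 0,"xyz": [0,-3,0],"angular": [0,0,0]},{"grip": 0,"xyz": [0,-3,0],"angular": [0,0,0]}]}}

```text
time_s: 16.1
tcp_pos: [0.5399, 0.0474, 0.2301]
ee_rot: [[0.161, -0.987, 0.0], [-0.987, -0.161, -0.001], [0.001, 0.0, -1.0]]
wrist_force: [-1.1, -0.0, 0.8]
gripper_width: 0.007
gripper_force: 0.9
```

Call:
{"op": "move_arm", "data": {"series": [{"grip": 0,"xyz": [0,-1,0],"angular": [0,0,0]},{"grip": 0,"xyz": [0,-2,0],"angular": [0,0,0]},{"grip": 0,"xyz": [0,-2,0],"angular": [0,0,0]}]}}

```text
time_s: 16.4
tcp_pos: [0.5414, 0.0476, 0.2301]
ee_rot: [[0.161, -0.987, -0.001], [-0.987, -0.161, -0.001], [0.001, 0.001, -1.0]]
wrist_force: [-3.0, 1.8, 0.9]
gripper_width: 0.008
gripper_force: 1.8
```

Call:
{"op": "move_arm", "data": {"series": [{"grip": 0,"xyz": [0,-1,0],"angular": [0,0,0]},{"grip": 0,"xyz": [0,-2,0],"angular": [0,0,0]},{"grip": 0,"xyz": [0,-2,0],"angular": [0,0,0]}]}}

```text
time_s: 16.7
tcp_pos: [0.5437, 0.048, 0.2299]
ee_rot: [[0.161, -0.987, -0.0], [-0.987, -0.161, -0.001], [0.001, 0.001, -1.0]]
wrist_force: [-3.1, 0.5, -1.2]
gripper_width: 0.002
gripper_force: 1.4
```

Call:
{"op": "move_arm", "data": {"series": [{"grip": 0,"xyz": [0,-1,0],"angular": [0,0,0]},{"grip": 0,"xyz": [0,-2,0],"angular": [0,0,0]},{"grip": 0,"xyz": [0,-2,0],"angular": [0,0,0]}]}}

```text
time_s: 17.0
tcp_pos: [0.5457, 0.0482, 0.23]
ee_rot: [[0.161, -0.987, -0.0], [-0.987, -0.161, -0.001], [0.001, 0.001, -1.0]]
wrist_force: [-3.7, -0.4, -0.5]
gripper_width: 0.001
gripper_force: 1.6
```

Call:
{"op": "move_arm", "data": {"series": [{"grip": 0,"xyz": [0,-1,0],"angular": [0,0,0]},{"grip": 0,"xyz": [0,-2,0],"angular": [0,0,0]},{"grip": 0,"xyz": [0,-2,0],"angular": [0,0,0]}]}}

```text
time_s: 17.3
tcp_pos: [0.5483, 0.0485, 0.2305]
ee_rot: [[0.161, -0.987, 0.001], [-0.987, -0.161, -0.001], [0.001, -0.001, -1.0]]
wrist_force: [-2.1, -0.8, -0.8]
gripper_width: 0.007
gripper_force: 1.2
```

```bash
python3 -c "
from h import *
st()"
```

```text
17.3 pump-rel mm [  0.9  48.2 230.5] F x,y,z [-2.2 -0.4 -0.8] [ 22.  16. -12.   0. -63. -13.] 0.01
```

Call:
{"op": "move_arm", "data": {"series": [{"grip": 0,"xyz": [0,-1,0],"angular": [0,0,0]},{"grip": 0,"xyz": [0,-2,0],"angular": [0,0,0]},{"grip": 0,"xyz": [0,-2,0],"angular": [0,0,0]}]}}

```text
time_s: 17.6
tcp_pos: [0.5501, 0.0489, 0.2305]
ee_rot: [[0.161, -0.987, 0.001], [-0.987, -0.161, -0.001], [0.001, -0.001, -1.0]]
wrist_force: [-1.7, -0.6, -0.4]
gripper_width: 0.003
gripper_force: 1.2
```

Call:
{"op": "move_arm", "data": {"series": [{"grip": 0,"xyz": [0,-1,0],"angular": [0,0,0]},{"grip": 0,"xyz": [0,-2,0],"angular": [0,0,0]},{"grip": 0,"xyz": [0,-2,0],"angular": [0,0,0]}]}}

```text
time_s: 17.9
tcp_pos: [0.5508, 0.049, 0.2304]
ee_rot: [[0.161, -0.987, -0.002], [-0.987, -0.161, -0.002], [0.001, 0.002, -1.0]]
wrist_force: [-7.1, -0.3, 1.3]
gripper_width: 0.006
gripper_force: 3.0
```

```bash
python3 -c "
from h import *
st()"
```

```text
17.9 pump-rel mm [  3.5  48.3 230.4] F x,y,z [-7.   0.9  1.3] [ 22.  16. -11.   0. -63. -13.] 0.01
```

Call:
{"op": "move_arm", "data": {"series": [{"grip": 0,"xyz": [0,-1,0],"angular": [0,0,0]},{"grip": 0,"xyz": [0,-1,0],"angular": [0,0,0]},{"grip": 0,"xyz": [0,10,0],"angular": [0,0,0]},{"grip": 0,"xyz": [0,40,0],"angular": [0,0,0]},{"grip": 0,"xyz": [0,40,-40],"angular": [0,0,0]},{"grip": 0,"xyz": [0,60,-80],"angular": [0,0,0]},{"grip": 0,"xyz": [0,105,-80],"angular": [0,0,0]},{"grip": 0,"xyz": [0,150,-80],"angular": [0,0,0]},{"grip": 0,"xyz": [0,170,-80],"angular": [0,0,0]},{"grip": 0,"xyz": [0,170,-80],"angular": [0,0,0]}]}}

```text
time_s: 18.9
tcp_pos: [0.3829, 0.0217, 0.312]
ee_rot: [[0.162, -0.987, 0.007], [-0.987, -0.162, 0.002], [-0.001, -0.007, -1.0]]
wrist_force: [0.3, -0.1, 1.4]
gripper_width: 0.003
gripper_force: 0.0
```

```bash
python3 -c "
from h import *
st()
a=r.capture('top');i=a['img'][:,:,::-1];o=cv2.imread('pics/top0.png')
for im in(o,i):
  for v in(239,251): print(v,im[v,292:312].mean(1).astype(int).tolist())
b=r.capture('side')
q=lambda x,f:cv2.resize(x,None,fx=f,fy=f,interpolation=cv2.INTER_CUBIC)
cv2.imwrite('pics/c9.png',np.hstack([q(i[190:290,260:360],4),q(b['img'][180:280,270:370,::-1],4)]))
for an in(25,19,13): print(an,proj(a,P(60*np.sin(np.radians(an)),48,172+60*np.cos(np.radians(an)))))"
```

```text
18.9 pump-rel mm [-166.7   48.5  312. ] F x,y,z [ 0.3 -0.1  1.4] [ 28.  -6. -23.   0. -72. -19.] 0.0
239 [35, 38, 38, 38, 37, 38, 37, 38, 40, 111, 122, 86, 46, 33, 34, 39, 35, 34, 40, 39]
251 [132, 137, 136, 137, 137, 146, 148, 148, 148, 145, 129, 124, 123, 108, 87, 56, 38, 56, 52, 39]
239 [39, 40, 41, 39, 40, 40, 41, 39, 46, 117, 129, 143, 107, 79, 63, 57, 100, 117, 128, 133]
251 [141, 146, 146, 146, 146, 156, 159, 154, 153, 147, 137, 127, 117, 112, 159, 161, 158, 156, 157, 156]
25 [308.74940435 216.58977749]
19 [309.3379371 219.7779428]
13 [309.97528261 223.21100007]
```

View pics/c9.png

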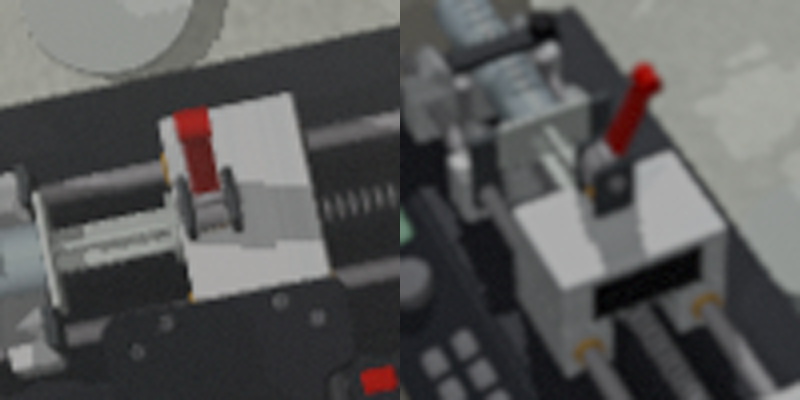

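```bash
python3 -c "
from h import *
C={n:r.capture(n) for n in('top','side')}
W={'top':(290,180,380,270),'side':(300,180,360,250)}
for lab in('0','now'):
  ps={}
  for n,c in C.items():
    im=cv2.imread(f'pics/{n}0.png')[:,:,::-1] if lab=='0' else c['img']
    x0,y0,x1,y1=W[n];i=im[y0:y1,x0:x1].astype(int)
    if n=='top': i[60:]=0
    m=(i[...,0]>90)&(i[...,1]<70)&(i[...,2]<70);v,u=np.nonzero(m);k=v<=v.min()+3
    ps[n]=(u[k].mean()+x0,v[k].mean()+y0)
  p,e=tri(C['top'],ps['top'],C['side'],ps['side']);d=p-PIV
  print(lab,ps,np.round([d@ex*1e3,d@ey*1e3,d[2]*1e3],1),e)
st()"
```

```text
0 {'top': (np.float64(338.2068965517241), np.float64(212.72413793103448)), 'side': (np.float64(342.3181818181818), np.float64(214.8181818181818))} [ 23.    0.9 222.6] 0.0011368790052400449
now {'top': (np.float64(307.46875), np.float64(218.53125)), 'side': (np.float64(330.5), np.float64(197.88888888888889))} [ 22.9  50.7 223.2] 0.0009591412861739171
19.1 pump-rel mm [-164.2   48.8  310.7] F x,y,z [-0.3 -0.7 -0.4] [ 28.  -5. -23.   0. -72. -19.] 0.01
```

```bash
python3 -c "
from h import *
print(r.finish_job())"
```

```text
the job is handed in; nothing more can be done
None
```

The job is handed in at about 19 s on the robot's clock: I freed the lever, slid the block about 50 mm until it touched the plunger, which did not visibly move, then swung the lever back to its locked stop. My pushes read about 7 N at most, and I did not re-measure the bystanders.

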